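Free a glued cleat from the wedge cramp

TASK

The wooden boat cleat in the cramp is ready: rock the tight wedge loose by its orange grip with small side pulls, left, right and left again while it is still tight between the rubber faces, then slide it out towards you and lay it in the red tray. After that slide the blue jaw open by its red knob, lift the cleat out and set it upright on the cork pad, and close the jaw fully again. Set the wedge and the cleat down rather than dropping them, and leave the other things on the bench where they are.

Things in the scene. Friction and masses are not known exactly. Their poses are not given: they have to be found in the camera images.
- cramp: wedge cramp screwed to the bench: plywood base plate 200 x 224 x 12 mm. Origin: bench height, x-middle of the plate, 94 mm from its +y edge. x points away from the robot, y to its left (left = +y, right = -y of the cramp). From right to left: dark stop block with rubber face, wedge, sprung rubber shoe, blue jaw, cleat, dark fence (y 61 to 86 mm). Tops: stop block 52, fence 46 mm above the bench.
- throat (a point): point midway between the two rubber faces that grip the wedge: cramp x -20, y -70 mm, at the base plate's top, 12 mm above the bench. The faces are 16 mm long in x. The shoe's spring squeezes the wedge with about 35 N when fully in, 1.5 N less for each mm it comes out: loose after 25 mm (it can then be lifted out), past the faces after 55 mm.
- wedge: pale wooden wedge with orange grip, 145 mm long, 36 mm tall, 140 g. Origin: on the underside; at the start 0 to 5 mm before the throat (towards -x), wedge axes along the cramp's. x points to the thin end. Tapered part: x -55 mm (44 mm wide) to x +40 mm (24 mm wide). Grip: block 24 mm wide (y), 50 mm tall, x -105 to -53 mm.
- wedge_grip (a point): middle of the orange grip, 34 mm above the wedge's underside, at x = -80 mm, y = 0 of the wedge. Grasp here from above, fingers on its two sides (along y). A straight pull takes some 50 N. Rocking 5 to 8 degrees each way (grip 7 to 11 mm to the side, turning with the wedge about its origin) while drawing it 4 mm towards -x per swing takes half the force.
- wedge_mid (a point): middle of the wedge's length, x = -30 mm of the wedge, 18 mm above its underside
- jaw (a joint): opening of the blue sliding jaw, m: 0 closed (its lip covers 8 mm of the cleat's foot), 0.022 fully open. It slides along the cramp's y, opening to the right (-y). The wedge locks it; with the wedge out it moves with 3 N and stays where it is left.
- jaw_knob (a point): red square knob on the far end of the jaw, 22 x 22 mm: this point is on its axis, 15 mm below its top; the knob stands from 37 to 82 mm above the bench, the blue jaw's top below it is at 40 mm
- cleat: wooden boat cleat, 64 mm tall, 220 g: pale foot 110 x 56 x 16 mm, dark stem, pale crossbar along its x on top, 130 mm long, 24 mm wide, from 42 to 64 mm above its underside. Origin: centre of the underside. In the cramp it stands on the base plate with its x along the cramp's x, between jaw and fence.
- cleat_bar (a point): middle of the cleat's crossbar, 53 mm above its underside; grasp here from above, fingers on its two long sides (along the cleat's y)
- tray: red open tray fixed to the bench, 200 (x) x 130 (y) x 20 mm tall, walls and floor 5 mm thick. Origin: centre of the underside. It is on the robot's left or right.
- pad: cork pad fixed to the bench, 190 (x) x 130 (y) x 8 mm. Origin: centre of the underside. On the other side from the tray.
- sander: bystander, not to be moved: cork sanding block, 90 x 55 x 32 mm
- driver: bystander, not to be moved: screwdriver, 190 mm long
- glue: bystander, not to be moved: white glue bottle with orange cap, 56 mm across, 150 mm tall
- varnish: bystander, not to be moved: green varnish tin, 90 mm across, 100 mm tall
- mallet: bystander, not to be moved: hammer, 260 mm long
- brush: bystander, not to be moved: paint brush, 200 mm long
- offcut: bystander, not to be moved: pale timber offcut, 40 x 120 x 22 mm
Not all that is in view belongs to the job. What is shaped like the tray but purple is not meant.

How it is judged:
By the outcome, as a careful person would: the job done as asked, in the order asked, and still so for the second after the job is handed in, with the robot touching nothing.
It also fails if it takes over 72 s, if anything falls off the work surface, if the arm or the gripper's body presses on something with over 40 N, if the wrist force passes 120 N, or if a joint passes its speed limit or range.

ROBOT

A 6-joint arm with a two-finger parallel gripper is mounted at the origin on the work surface. World frame = base frame: x ahead of the robot, y to its left, z up, the work surface at z = 0. Lengths are in m, angles in degrees, forces in N, time in s.
With the tool pointing down it reaches from about 0.4 to 0.825 m from the base axis. Payload 7 kg.
Tool frame: the origin (TCP) lies on the front face of the gripper's body, between the roots of the fingers; the fingertips stand 66 mm ahead of it and the grasp point (between the pads) lies 47 mm ahead of it; z points along the fingers, x is the direction in which the jaws open and shut, and the axes are right-handed (so a half turn about z gives the same grasp; the last joint's range is limited). The gripper opens to 88 mm and grips with 3 to 60 N. Pads are 19 mm wide; open, the fingers measure 130 mm over their backs; the gripper's body (78 mm by 193 mm) begins 47 mm behind the grasp point.
Start: joints at [16.507, 20.546, 0.682, 0, -70.136, -16.507], TCP at [0.675, -0, 0.292] pointing down, gripper open.
Joint ranges: [-176.03, 176.03], [-82.01, 121.73], [-58.28, 71.71], [-173.87, 95.51], [-174.79, -0.11], [-173.66, 173.66]. Speed limits (degrees/s): [136.94, 136.94, 172.46, 180, 180, 180].

INTERFACE

Orientations are given as a 3x3 rotation matrix whose columns are the frame's x, y, z axes.
In Python, from plant import arm, claw, cams gives the robot as it stands. Calls block until the motion is done:
- arm.reach(position, orientation): joint-space move of the TCP to a pose.
- arm.servo_line(position, max_speed=0.15, ori=None, max_force=None): straight line of the TCP; ori=None keeps the orientation; max_speed is the mean speed in m/s. With max_force (N) it stops when the force on the tool has changed by that much, and returns True; else False.
- arm.set_joints(angles): joint-space move.
- claw.command_gripper(opening, newtons=None): finger opening in m; newtons is the grip in N (None keeps the last); returns when the fingers have stopped.
- arm.wait(seconds).
- arm.inverse_kinematics(position, orientation): joint angles nearest the present ones, or None.
- cams.read_camera(name): name is "scene" or "side" or "wrist"; returns a dict with "image" (400x640x3 uint8, red, green, blue), "depth" (400x640 float32, m along the optical axis (not along the pixel's ray), 0 where there is no reading), "fov_y" (degrees; the focal length in pixels is half the picture's height over the tangent of half this angle, whatever the lens; pixels are square), "cx", "cy" (the principal point, pixels), "world_from_camera" (4x4, takes a point from camera to world coordinates); the wrist camera has in their place "hand_eye" (4x4, takes a point from camera to tool coordinates, whose origin is the TCP and whose axes are the tool frame's). Camera axes: x right, y up, looking along -z (the intrinsics and any distortion apply to the point x, -y, -z); pixel columns grow to the right and rows downward; lengths in m; the calibration is good to about 2 mm. The wrist camera is an equidistant fisheye: a pixel r from the principal point sees the ray r / f radians off the axis. A picture is of the moment at which its call begins: read the wrist's pose just before it.
A pose or a line that the arm cannot do raises arm.PlanningError and nothing moves.
- arm.sign_off(): hands the job in, once; it reports no verdict.
Readings, each from a call of its own:
- arm.read_clock(): time.
- arm.read_joint_pos(): joint angles.
- arm.read_qvel(): joint speeds.
- arm.read_effort(): joint torques, N m.
- arm.read_position(): TCP position.
- arm.read_ee_rot(): TCP orientation.
- arm.read_contact_force(): force on the tool from outside, world axes, zero at the start.
- arm.read_torque(): the same for the moment, N m.
- arm.read_width(): finger opening in m.
Only numpy, scipy, OpenCV 4.12 (cv2) and the standard library are available. Lean on these libraries where they do the work, as an engineer would, in place of code of your own. Each camera call takes 0.05 s, during which the arm holds its last target. There are 200 camera calls.

## Working session

There is one attempt and no reset: what is moved stays moved. The work goes in short steps, each a Python script; the robot and the scene stay as the last script left them, time stands still between calls to the robot, and variables do not carry over. Pictures are saved under pics/ and viewed, about 8 in all and at most 12, crops included, and the job is handed in when it is done.

```bash
ls; mkdir -p pics; python3 - <<'E'
from plant import arm, claw, cams
import cv2, numpy as np
print(arm.read_clock())
ims=[]
for n in ("scene","side"):
    d=cams.read_camera(n); cv2.imwrite(f"pics/{n}0.png",d["image"][:,:,::-1])
    np.savez(f"{n}0.npz",**{k:v for k,v in d.items()})
    print(n,d["fov_y"],d["cx"],d["cy"],d["world_from_camera"].round(3).tolist(),[k for k in d], (d["depth"]>0).mean())
E
```

```text
pics
0.0
scene 43.21208896922546 319.7038996461494 199.10941054308265 [[-0.386, -0.787, 0.482, 1.286], [0.922, -0.328, 0.203, 0.341], [-0.002, 0.523, 0.852, 1.473], [0.0, 0.0, 0.0, 1.0]] ['image', 'depth', 'fov_y', 'cx', 'cy', 'world_from_camera'] 0.99625
side 53.32721404623886 313.5842087283818 194.49020839370522 [[0.835, 0.375, -0.403, -0.029], [-0.551, 0.577, -0.604, -0.774], [0.006, 0.726, 0.688, 0.947], [0.0, 0.0, 0.0, 1.0]] ['image', 'depth', 'fov_y', 'cx', 'cy', 'world_from_camera'] 0.99596875
```

View pics/scene0.png

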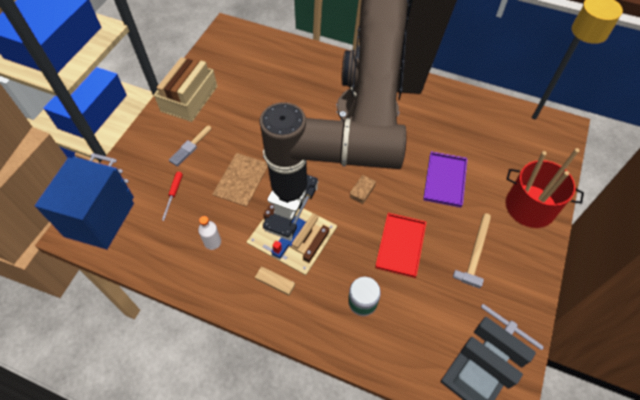

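View pics/side0.png

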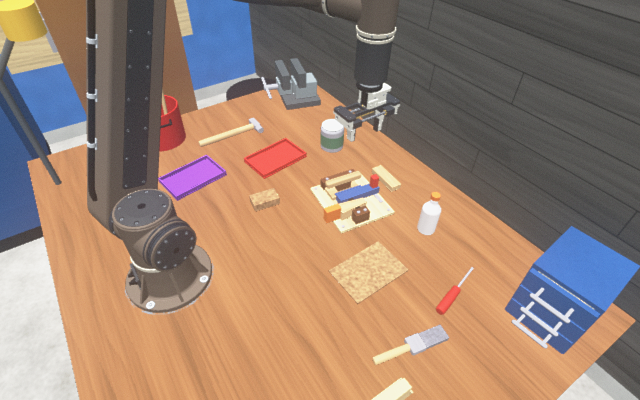

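The scene view shows the cramp around (292,235), the red tray at (400,245), the pad at (242,178) and the purple decoy at (445,180). In the side view the cramp is at (352,202), the pad at (368,271), the tray at (275,157) and the red knob at (374,181). I'll measure these and take a wrist picture.

```bash
cat > h.py <<'E'
import numpy as np, cv2
from plant import arm, claw, cams
def shot(n, save=None):
    T=None
    if n=="wrist":
        p,R=np.array(arm.read_position()),np.array(arm.read_ee_rot()); T=np.eye(4);T[:3,:3]=R;T[:3,3]=p
    d=dict(cams.read_camera(n)); d["T"]=T@d["hand_eye"] if n=="wrist" else d["world_from_camera"]; d["fish"]=n=="wrist"
    if save: cv2.imwrite(f"pics/{save}.png",d["image"][:,:,::-1])
    return d
def rays(d,uv):
    uv=np.atleast_2d(np.asarray(uv,float)); f=200/np.tan(np.radians(d["fov_y"])/2)
    q=(uv-[d["cx"],d["cy"]])/f
    if d["fish"]:
        r=np.linalg.norm(q,axis=1,keepdims=True)+1e-12
        v=np.hstack([q/r*np.sin(r),np.cos(r)])
    else: v=np.hstack([q,np.ones((len(q),1))])
    return d["T"][:3,3],(v*[1,-1,-1])@d["T"][:3,:3].T, v
def onplane(d,uv,z):
    o,w,_=rays(d,uv); return o+w*((z-o[2])/w[:,2:])
def bydepth(d,mask):
    vs,us=np.nonzero(mask); o,w,v=rays(d,np.c_[us,vs]); return o+w*(d["depth"][vs,us]/v[:,2])[:,None]
def hsv(d): return cv2.cvtColor(d["image"],cv2.COLOR_RGB2HSV)
def mask(d,lo,hi): return cv2.inRange(hsv(d),np.array(lo),np.array(hi))>0
def red(d): return mask(d,(0,150,90),(6,255,255))|mask(d,(172,150,90),(180,255,255))
def blobs(m,amin=30):
    n,l,s,c=cv2.connectedComponentsWithStats(m.astype(np.uint8)); return [(l==i) for i in range(1,n) if s[i,4]>=amin]
E
python3 - <<'E'
from h import *
d=shot("wrist","wrist0"); s=shot("side"); c=shot("scene")
print(d["fov_y"],d["cx"],d["cy"]); print(d["T"].round(3).tolist())
for nm,q in (("scene",c),("side",s),("wrist",d)):
  for cn,m in (("red",red(q)),("orange",mask(q,(8,190,190),(18,255,255))),("blue",mask(q,(105,140,60),(125,255,255))),("purple",mask(q,(130,120,60),(150,255,255)))):
    for b in blobs(m,25):
        P=bydepth(q,b)
        med=np.median(P,0)
        if 0.3<med[0]<1 and abs(med[1])<.6 and med[2]<.3: 
            v,u=np.nonzero(b); print(nm,cn,b.sum(),(u.mean().round(),v.mean().round()),med.round(3),np.percentile(P,2,0).round(3),np.percentile(P,98,0).round(3))
E
```

```text
65.70646984690485 322.7812679987742 197.69027666518602
[[-1.0, -0.001, 0.001, 0.675], [0.001, -0.96, -0.279, -0.074], [0.002, -0.279, 0.96, 0.383], [0.0, 0.0, 0.0, 1.0]]
scene red 193 (np.float64(175.0), np.float64(183.0)) [ 0.597 -0.488  0.02 ] [ 0.545 -0.519 -0.004] [ 0.641 -0.472  0.029]
scene red 2419 (np.float64(401.0), np.float64(245.0)) [0.515 0.301 0.004] [ 0.413  0.233 -0.005] [0.618 0.368 0.022]
scene red 73 (np.float64(277.0), np.float64(246.0)) [ 0.703 -0.048  0.076] [ 0.69  -0.06   0.047] [ 0.713 -0.04   0.084]
scene blue 90 (np.float64(298.0), np.float64(227.0)) [ 0.594 -0.024  0.037] [ 0.572 -0.037  0.03 ] [0.737 0.039 0.304]
scene blue 108 (np.float64(283.0), np.float64(247.0)) [ 0.675 -0.038  0.037] [ 0.653 -0.059  0.028] [ 0.716 -0.026  0.044]
side red 1365 (np.float64(275.0), np.float64(157.0)) [0.508 0.302 0.007] [0.408 0.226 0.002] [0.609 0.37  0.023]
side red 88 (np.float64(374.0), np.float64(180.0)) [ 0.689 -0.06   0.071] [ 0.682 -0.065  0.046] [ 0.703 -0.043  0.085]
side red 310 (np.float64(448.0), np.float64(300.0)) [ 0.584 -0.494  0.023] [ 0.546 -0.511  0.01 ] [ 0.635 -0.476  0.029]
wrist red 496 (np.float64(301.0), np.float64(133.0)) [ 0.695 -0.052  0.081] [ 0.685 -0.062  0.059] [ 0.706 -0.041  0.083]
wrist red 54 (np.float64(427.0), np.float64(372.0)) [0.487 0.358 0.018] [ 0.475  0.355 -0.001] [0.501 0.388 0.02 ]
wrist blue 3851 (np.float64(365.0), np.float64(143.0)) [ 0.626 -0.038  0.039] [ 0.567 -0.064  0.035] [ 0.688 -0.012  0.041]
```

View pics/wrist0.png

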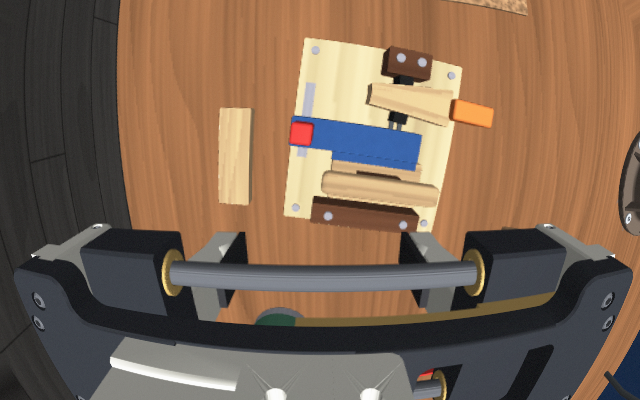

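The wrist picture shows the plate with corners near (305,38), (463,67), (432,228) and (285,217). The stop block is at (407,63), the wedge runs (370,95) to (450,110), the orange grip is at (472,113), the knob at (301,133), the jaw at (365,143), the crossbar at (380,189) and the fence at (363,215). Next I'll fit the poses.

```bash
cat > fit.py <<'E'
from h import *
def rect(P):
    (c,(w,h),a)=cv2.minAreaRect((P[:,:2]*1000).astype(np.float32)); 
    if w<h: w,h,a=h,w,a+90
    a=(a+90)%180-90
    return np.round(c,1),round(w,1),round(h,1),round(a,2)
E
python3 - <<'E'
from fit import *
d=shot("wrist"); H=hsv(d)
for nm,(u,v) in dict(plate=(330,60),plate2=(440,190),bench=(240,60),stop=(395,55),fence=(350,212),wedge=(400,98),grip=(472,113),bar=(380,188),foot=(400,165)).items(): print(nm,H[v,u])
roi=np.zeros(H.shape[:2],bool); roi[20:235,200:510]=1
def world(m,z):
    vs,us=np.nonzero(m); return onplane(d,np.c_[us,vs],z)
for b in blobs(mask(d,(105,140,60),(125,255,255))&roi,500): print("jaw",rect(world(b,.040)))
for b in blobs(red(d)&roi,200): 
    P=bydepth(d,b); t=P[:,2]>.078; vs,us=np.nonzero(b); print("knobtop",rect(onplane(d,np.c_[us,vs][t],.082)))
for b in blobs(mask(d,(8,190,150),(20,255,255))&roi,200):
    P=bydepth(d,b);vs,us=np.nonzero(b);t=P[:,2]>.055; print("grip",P[:,2].max(),t.sum(),rect(onplane(d,np.c_[us,vs][t],.062)))
D=d["depth"]; vs,us=np.nonzero(roi); P=bydepth(d,roi)
def sel(z0,z1,z,nm,amin=150):
    m=np.zeros_like(roi); t=(P[:,2]>z0)&(P[:,2]<z1); m[vs[t],us[t]]=1
    for b in blobs(m,amin): print(nm,b.sum(),[int(x.mean()) for x in np.nonzero(b)[::-1]],rect(world(b,z)))
sel(.0495,.056,.052,"z52"); sel(.0435,.0488,.046,"z46/48"); sel(.071,.08,.076,"bartop"); sel(.008,.016,.012,"plate"); sel(.018,.025,.022,"offcut")
E
```

```text
plate [ 23  63 247]
plate2 [ 24  54 250]
bench [ 13 138 175]
stop [ 10 133 111]
fence [ 11 136 114]
wedge [ 20  87 240]
grip [ 15 167 251]
bar [ 17  94 227]
foot [109 164 166]
jaw (array([637.4, -38.2]), 146.2, 42.5, -7.9)
knobtop (array([695.4, -51.8]), 21.9, 21.6, 83.13)
z52 1128 [409, 62] (array([ 580.4, -129.2]), 50.0, 30.6, -6.62)
z46/48 2564 [412, 100] (array([575.6, -87.2]), 96.8, 54.6, -7.89)
z46/48 2049 [363, 218] (array([624.3,  49.7]), 129.0, 26.1, -7.34)
bartop 2398 [379, 189] (array([612.5,   6.9]), 126.7, 23.9, -7.55)
plate 6396 [340, 82] (array([ 645.9, -108.7]), 114.9, 96.7, -7.64)
plate 911 [443, 77] (array([ 530.1, -122.5]), 61.6, 42.9, -13.11)
plate 2415 [430, 161] (array([551.3,   3.8]), 150.7, 68.7, 83.26)
plate 2467 [304, 179] (array([692. ,  15.9]), 90.5, 56.7, 83.38)
offcut 3010 [234, 155] (array([782. , -21.3]), 119.6, 41.1, 85.51)
offcut 154 [363, 203] (array([622.4,  37.7]), 128.8, 4.4, -7.31)
```

```bash
python3 - <<'E'
from fit import *
print("R0",np.round(arm.read_ee_rot(),3).tolist())
d=shot("wrist"); c=shot("scene"); s=shot("side")
m=mask(d,(10,135,150),(20,255,255)); m[:,:445]=0; m[:85]=0; m[140:]=0; m[:,500:]=0
for b in blobs(m,200):
    P=bydepth(d,b);vs,us=np.nonzero(b);t=P[:,2]>.056; print("grip",P[:,2].max().round(3),t.sum(),rect(onplane(d,np.c_[us,vs][t],.062)))
for nm,q in (("scene",c),("side",s)):
    # tray: rim height points
    for b in blobs(red(q),900):
        print(nm,"tray",rect(bydepth(q,b)))
    # cork pad
    H=hsv(q); P=bydepth(q,np.ones(H.shape[:2],bool)).reshape(400,640,3)
    t=(P[...,2]>.0035)&(P[...,2]<.013)&(P[...,0]>.3)&(P[...,0]<.75)&(P[...,1]<-.15)&(P[...,1]>-.5)
    for b in blobs(cv2.morphologyEx(t.astype(np.uint8),cv2.MORPH_OPEN,np.ones((3,3)))>0,600): print(nm,"pad",b.sum(),rect(P[b]),np.median(P[b],0).round(3))
    t=(P[...,2]>.02)&(P[...,2]<.2)&(P[...,0]>.3)&(P[...,0]<.95)&(abs(P[...,1])<.6)
    for b in blobs(t,60): print(nm,"obj",[int(x.mean()) for x in np.nonzero(b)[::-1]],rect(P[b]),P[b][:,2].max().round(3))
E
```

```text
R0 [[-1.0, 0.0, -0.001], [0.0, 1.0, -0.0], [0.001, -0.0, -1.0]]
grip 0.384 829 (array([502.2, -82.3]), 64.0, 48.5, 12.54)
scene tray (array([639.2, 555.3]), 1358.0, 189.3, -14.05)
scene tray (array([837.9, 344.9]), 886.1, 135.1, 7.83)
scene obj [188, 109] (array([ 314.5, -590.3]), 27.7, 17.1, -9.72) 0.096
scene obj [105, 208] (array([ 798.1, -583.7]), 205.2, 33.5, 0.43) 0.2
scene obj [174, 181] (array([ 594. , -489.7]), 85.9, 23.8, 15.45) 0.035
scene obj [362, 188] (array([371.6, 112.8]), 96.9, 56.6, -8.36) 0.038
scene obj [268, 211] (array([ 584.3, -130.9]), 50.1, 30.6, -6.33) 0.059
scene obj [302, 239] (array([633.2,   8.5]), 199.4, 124.7, -16.93) 0.086
scene obj [474, 257] (array([436.2, 535.9]), 260.1, 86.2, -5.14) 0.034
scene obj [208, 232] (array([ 744.9, -263.5]), 54.5, 48.2, -44.47) 0.155
scene obj [263, 275] (array([785. , -54.5]), 51.1, 39.5, 86.96) 0.03
scene obj [280, 282] (array([788.6,  -8.8]), 92.4, 39.4, 85.01) 0.027
scene obj [363, 295] (array([746.7, 252.1]), 88.1, 86.7, -69.71) 0.106
scene obj [483, 328] (array([735.6, 586.9]), 37.7, 35.5, -16.73) 0.173
scene obj [
[... 199 characters left out ...]
9]
side obj [303, 89] (array([804. , 575.1]), 160.7, 69.5, -11.18) 0.174
side obj [285, 80] (array([733. , 583.2]), 44.6, 44.3, -21.52) 0.176
side obj [234, 130] (array([434.4, 507.2]), 258.1, 88.4, 7.26) 0.032
side obj [331, 134] (array([730., 247.]), 86.8, 83.2, -82.94) 0.106
side obj [352, 193] (array([641.1, -46.2]), 318.6, 217.4, -6.81) 0.087
side obj [263, 197] (array([363.7, 112.7]), 90.2, 61.8, -8.35) 0.04
side obj [429, 213] (array([ 728.5, -274.7]), 54.2, 43.6, -33.68) 0.153
side obj [521, 285] (array([ 710.1, -593.6]), 42.9, 12.2, 6.32) 0.2
side obj [448, 298] (array([ 592.6, -491.1]), 98.4, 23.8, 15.31) 0.031
side obj [415, 341] (array([ 431.8, -532.4]), 45.5, 44.7, -87.09) 0.025
```

```bash
cat >> fit.py <<'E'
YAW=-7.3
def R(yaw,flip=False):  # tool x along +y of frame with given yaw (deg), z down
    a=np.radians(yaw+(180 if flip else 0)); X=np.array([np.cos(a),np.sin(a),0]); Y=np.array([-np.sin(a),np.cos(a),0])
    return np.c_[Y,X,[0,0,-1]]
def ax(yaw): a=np.radians(yaw); return np.array([np.cos(a),np.sin(a),0]),np.array([-np.sin(a),np.cos(a),0])
E
python3 - <<'E'
from fit import *
for n in ("scene","side"):
    q=shot(n); m=red(q); P=bydepth(q,np.ones(m.shape,bool)).reshape(400,640,3)
    m&=(P[...,2]<.04)&(P[...,0]>.35)&(P[...,0]<.7)&(P[...,1]>.15)&(P[...,1]<.45)
    print(n,rect(P[m]))
for f in (0,1):
    for p,y in (((.505,-.08,.2),YAW),((.44,-.07,.1),YAW),((.46,.3,.12),0),((.48,-.296,.12),2),((.695,-.05,.12),YAW)):
        j=arm.inverse_kinematics(p,R(y,f)); print(f,p,None if j is None else np.round(j,0))
arm.reach((.505,-.08,.19),R(YAW)); d=shot("wrist","grip1"); np.savez("grip1.npz",**d); print(arm.read_clock())
E
```

```text
scene (array([508.5, 299.4]), 219.7, 134.5, 7.7)
side (array([515.7, 310.8]), 221.1, 158.9, 8.29)
0 (0.505, -0.08, 0.2) [  13.   10.  -27.    0.  -53. -110.]
0 (0.44, -0.07, 0.1) [  16.   12.  -41.   -0.  -36. -114.]
0 (0.46, 0.3, 0.12) [  54.   19.  -27.   -0.  -44. -144.]
0 (0.48, -0.296, 0.12) [-12.  20. -26.   0. -44. -76.]
0 (0.695, -0.05, 0.12) [  12.   30.   -8.    0.  -52. -109.]
1 (0.505, -0.08, 0.2) [ 13.  10. -27.   0. -53.  70.]
1 (0.44, -0.07, 0.1) [ 16.  12. -41.   0. -36.  66.]
1 (0.46, 0.3, 0.12) [ 54.  19. -27.   0. -44.  36.]
1 (0.48, -0.296, 0.12) [-12.  20. -26.   0. -44. 104.]
1 (0.695, -0.05, 0.12) [ 12.  30.  -8.   0. -52.  71.]
2.05
```

View pics/grip1.png

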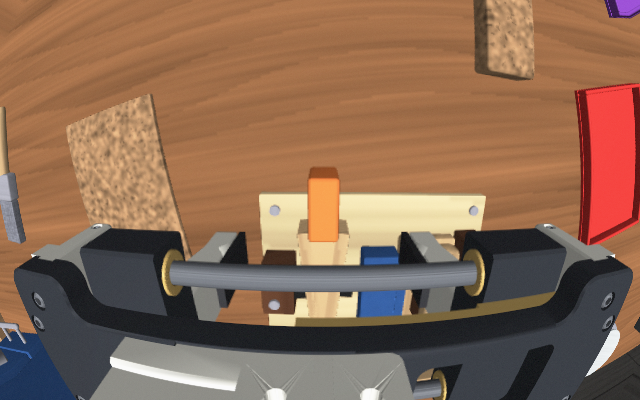

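The grip sits between the open fingers in this view: its top face runs about (308..339, 180..240), and the plate's near edge runs (260,195) to (485,196). I'll compute the grip pose from this picture.

```bash
python3 - <<'E'
from fit import *
d=dict(np.load("grip1.npz")); d["fish"]=True
H=hsv(d); print(H[200,323],H[174,323])
m=mask(d,(8,120,225),(20,255,255)); m[:165]=0;m[245:]=0;m[:,:295]=0;m[:,355:]=0
for b in blobs(m,200):
    vs,us=np.nonzero(b); P=bydepth(d,b); print(b.sum(),us.min(),us.max(),vs.min(),vs.max(),np.median(P,0).round(4),rect(onplane(d,np.c_[us,vs],.062)))
print("plate edge",onplane(d,[(261,195),(485,196)],.012).round(4)); q=onplane(d,[(261,195),(485,196)],.012)[:,:2]; e=q[1]-q[0]; print(np.linalg.norm(e),np.degrees(np.arctan2(-e[0],e[1])))
E
```

```text
[ 14 172 249] [ 11 188 145]
1847 309 338 179 241 [ 0.5036 -0.0782  0.0614] (array([504.7, -78.2]), 49.5, 21.8, -7.98)
plate edge [[ 0.499  -0.1351  0.012 ]
 [ 0.5275  0.0822  0.012 ]]
0.21916808994197326 -7.4842833800708055
```

```bash
sed -i 's/^YAW=.*/YAW=-7.5/' fit.py; python3 - <<'E'
from fit import *
X,Y=ax(YAW); g=np.array([.5045,-.0784,0])
claw.command_gripper(.06,5)
arm.reach(g+[0,0,.14],R(YAW))
print(arm.servo_line(g+[0,0,.097],.12,max_force=15))
F0=np.array(arm.read_contact_force())
claw.command_gripper(.0,4); F=np.array(arm.read_contact_force())-F0
print("w",arm.read_width(),"F",F.round(2),"y",F@Y,"pos",np.round(arm.read_position(),4),arm.read_clock())
E
```

```text
False
w 0.024027056801012307 F [-0.37 -4.43 -0.04] y -4.442254780999993 pos [ 0.5045 -0.0791  0.0972] 4.3
```

```bash
python3 - <<'E'
from fit import *
X,Y=ax(YAW); g=np.array([.5045,-.0784,.097])
for k in (1,2,3):
    arm.servo_line(g-Y*.0006*k,.05); F=np.array(arm.read_contact_force())
    print(k,"Fy",(F@Y).round(2),F.round(1),arm.read_width(),np.round(arm.read_position(),4),np.round(arm.read_torque(),2))
print(arm.read_clock())
E
```

```text
1 Fy -5.52 [-0.4 -5.5  2.5] 0.024007043330898117 [ 0.5044 -0.0793  0.0971] [-1.83 -0.09 -0.07]
2 Fy -2.45 [-1.1 -2.3  3.8] 0.024097375721692287 [ 0.5044 -0.0795  0.0971] [-0.62  0.3  -0.03]
3 Fy 3.07 [-1.7  3.3  5.7] 0.024242682956796723 [ 0.5043 -0.0797  0.0971] [1.19 0.61 0.01]
5.05
```

```bash
cat > rock.py <<'E'
from fit import *
X,Y=ax(YAW); g=np.array([.5045,-.0784,.097])-Y*.0015; W=g+X*.08
def pose(s,th): x,_=ax(YAW+th); return W-X*s-x*.08
def go(s,th,sp=.03):
    arm.servo_line(pose(s,th),sp,ori=R(YAW+th)); F=np.array(arm.read_contact_force())
    p=np.array(arm.read_position())-g; r=np.array(arm.read_ee_rot())[:,1]
    print(s,th,"Fx %.1f Fy %.1f Fz %.1f"%(F@X,F@Y,F[2]),"moved x %.1f y %.1f"%(p@X*1e3,p@Y*1e3),"yaw %.1f"%(np.degrees(np.arctan2(r[1],r[0]))-YAW),"w %.4f"%arm.read_width(),"t",arm.read_clock(),flush=True)
E
python3 - <<'E'
from rock import *
claw.command_gripper(.0,60)
go(0,0); go(.004,-7)
E
```

```text
0 0 Fx -2.1 Fy 1.6 Fz 6.1 moved x -0.0 y 0.2 yaw 0.0 w 0.0240 t 5.5167
0.004 -7 Fx 8.6 Fy -5.7 Fz -5.5 moved x -1.2 y 9.8 yaw -6.9 w 0.0235 t 6.0083
```

```bash
python3 - <<'E'
from rock import *
arm.wait(.15); go(.004,-7); go(.008,7); arm.wait(.15); go(.008,7)
E
```

```text
0.004 -7 Fx 9.0 Fy -4.8 Fz -6.8 moved x -1.2 y 9.8 yaw -6.9 w 0.0238 t 6.4083
0.008 7 Fx 10.0 Fy 1.9 Fz -7.0 moved x -4.5 y -8.7 yaw 6.9 w 0.0236 t 7.225
0.008 7 Fx 10.1 Fy 2.2 Fz -7.5 moved x -4.6 y -8.6 yaw 6.9 w 0.0238 t 7.625
```

```bash
python3 - <<'E'
from rock import *
go(.013,-7.3); arm.wait(.15); go(.013,-7.3); go(.018,7); go(.022,0)
d=shot("wrist","rock"); 
m=mask(d,(8,120,140),(20,255,255)); m[:150]=0;m[260:]=0;m[:,:270]=0;m[:,380:]=0
b=max(blobs(m,200),key=np.sum); v,u=np.nonzero(b); print(u.min(),u.max(),v.min(),v.max(),arm.read_clock())
E
```

```text
0.013 -7.3 Fx 19.9 Fy -8.0 Fz -15.6 moved x -7.5 y 10.9 yaw -7.2 w 0.0237 t 8.4583
0.013 -7.3 Fx 19.4 Fy -8.2 Fz -14.5 moved x -7.5 y 10.9 yaw -7.2 w 0.0234 t 8.8583
0.018 7 Fx 21.0 Fy -5.9 Fz -11.9 moved x -11.4 y -8.9 yaw 6.9 w 0.0239 t 9.6917
0.022 0 Fx 3.7 Fy -4.7 Fz 1.1 moved x -21.0 y -0.2 yaw -0.1 w 0.0238 t 10.2
270 379 150 259 10.25
```

View pics/rock.png

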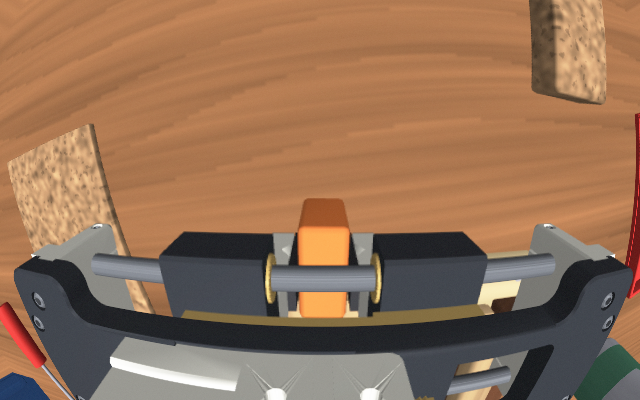

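The grip is still centred between the pads (300..348, 200..318), and the pull force has dropped. I'll slide it straight out and lift.

```bash
python3 - <<'E'
from rock import *
go(.064,0,.06); p=pose(.064,0); 
arm.servo_line(p+[0,0,.06],.1); print(np.round(arm.read_contact_force(),1))
q=shot("side","lift"); 
im=q["image"][120:300,180:480]; cv2.imwrite("pics/liftc.png",cv2.resize(im,None,fx=2.5,fy=2.5,interpolation=cv2.INTER_CUBIC)[:,:,::-1])
# tray rims
for n in ("scene","side"):
    q=shot(n); m=red(q); P=bydepth(q,np.ones(m.shape,bool)).reshape(400,640,3)
    m&=(P[...,2]<.04)&(P[...,0]>.38)&(P[...,0]<.64)&(P[...,1]>.2)&(P[...,1]<.4)
    b=max(blobs(m,300),key=np.sum); c=cv2.approxPolyDP(max(cv2.findContours(b.astype(np.uint8),0,2)[0],key=cv2.contourArea),8,True)[:,0]
    print(n,c.tolist(),onplane(q,c,.02).round(3).tolist(), rect(onplane(q,np.c_[np.nonzero(b)[::-1]],.02)))
print(arm.read_clock())
E
```

```text
0.064 0 Fx -5.8 Fy 1.7 Fz 9.2 moved x -65.0 y -0.2 yaw 0.0 w 0.0233 t 11.1
[-0.1  0.3 -0.3]
scene [[387, 213], [375, 266], [415, 277], [426, 222]] [[0.428, 0.222, 0.02], [0.624, 0.249, 0.02], [0.611, 0.375, 0.02], [0.411, 0.351, 0.02]] (array([518. , 299.8]), 209.1, 132.7, 7.88)
side [[296, 145], [284, 138], [244, 161], [264, 178], [296, 162]] [[0.61, 0.31, 0.02], [0.594, 0.376, 0.02], [0.396, 0.33, 0.02], [0.413, 0.205, 0.02], [0.555, 0.221, 0.02]] (array([506.6, 290.2]), 211.0, 150.7, 7.4)
12.0
```

View pics/liftc.png

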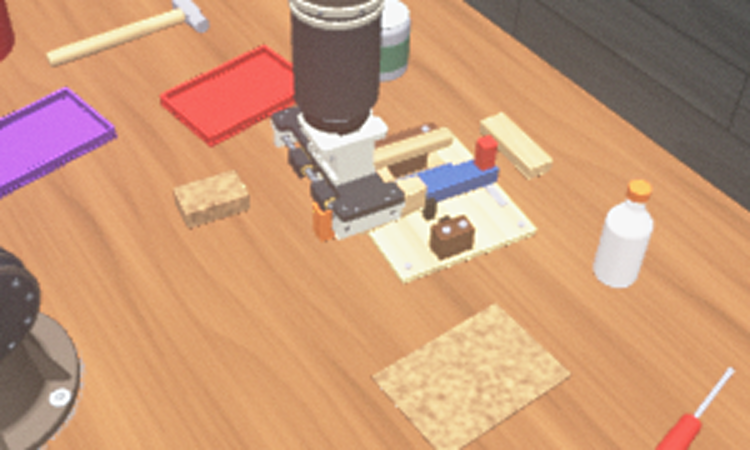

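The wedge is lifted clear with its grip in the pads at crop (322,222), and the stop block stands alone at (450,235). I'll raise it further, carry it over the tray and check the tray from near.

```bash
python3 - <<'E'
from rock import *
p=pose(.064,0); p[2]=.22; arm.servo_line(p,.2)
arm.reach((.4634,.2896,.20),R(7.7)); d=shot("wrist","tray"); np.savez("tray.npz",**d)
print(np.round(arm.read_position(),4),arm.read_width(),np.round(arm.read_contact_force(),1),arm.read_clock())
E
```

```text
[0.4636 0.2884 0.2   ] 0.02340883951026572 [ 0.6 -0.6 -1.2] 13.875
```

View pics/tray.png

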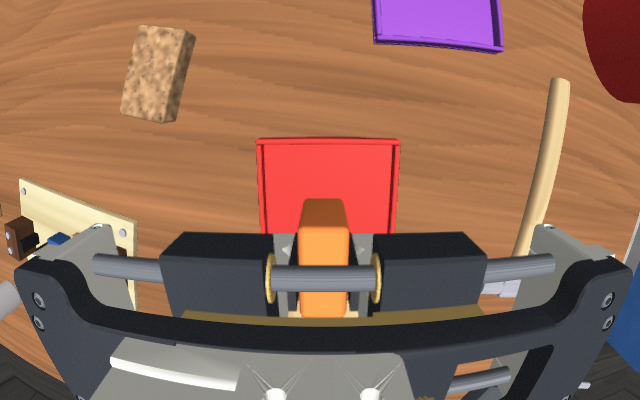

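The tray's near rim corners show at (256,139) and (400,138), with the wedge centred over it sideways.

```bash
python3 - <<'E'
from fit import *
d=dict(np.load("tray.npz")); d["fish"]=True
q=onplane(d,[(256.5,139),(400,138.5)],.02); e=q[1]-q[0]; yaw=np.degrees(np.arctan2(-e[0],e[1])); X,Y=ax(yaw)
C=q.mean(0)+X*.1; print(q.round(4).tolist(),np.linalg.norm(e),yaw,C)
C[2]=0; g=C-X*.048
t=arm.servo_line(g+[0,0,.112],.15,ori=R(yaw))
t=arm.servo_line(g+[0,0,.086],.04,max_force=6); print(t,np.round(arm.read_position(),4),np.round(arm.read_contact_force(),1),arm.read_clock())
E
```

```text
[[0.4207, 0.2245, 0.02], [0.403, 0.3512, 0.02]] 0.1279947713345875 7.94422899290094 [0.5109268  0.30166219 0.02      ]
True [0.4633 0.2949 0.0899] [-1.1 -1.8  4.8] 15.1667
```

Contact came at z 0.090, as expected. I'll release and take the knob next.

```bash
python3 - <<'E'
from fit import *
claw.command_gripper(.044,5); p=np.array(arm.read_position())
arm.servo_line(p+[0,0,.05],.12); arm.servo_line(p+[0,0,.13],.3)
d=shot("wrist","tray2"); np.savez("tray2.npz",**d)
Xc,Yc=ax(YAW); k=np.array([.6954,-.0518,0])
arm.reach(k+[0,0,.21],R(YAW)); claw.command_gripper(.046,5)
d=shot("wrist","knob"); m=red(d); m[:140]=0
for b in blobs(m,100):
    P=bydepth(d,b); vs,us=np.nonzero(b); t=P[:,2]>.077
    if t.sum()>80 : print(us.mean(),vs.mean(),t.sum(),np.median(P[t],0),rect(onplane(d,np.c_[us,vs][t],.082)))
print(np.round(arm.read_position(),4),arm.read_clock())
a=cv2.imread("pics/tray2.png");b=cv2.imread("pics/knob.png"); cv2.imwrite("pics/two.png",np.vstack([a[:300],b[:300]]))
E
```

```text
320.8235294117647 206.1325863678805 763 [ 0.69453129 -0.05099566  0.08114551] (array([694.4, -50.8]), 22.1, 21.3, -8.36)
[ 0.6954 -0.051   0.2103] 18.6833
```

View pics/two.png

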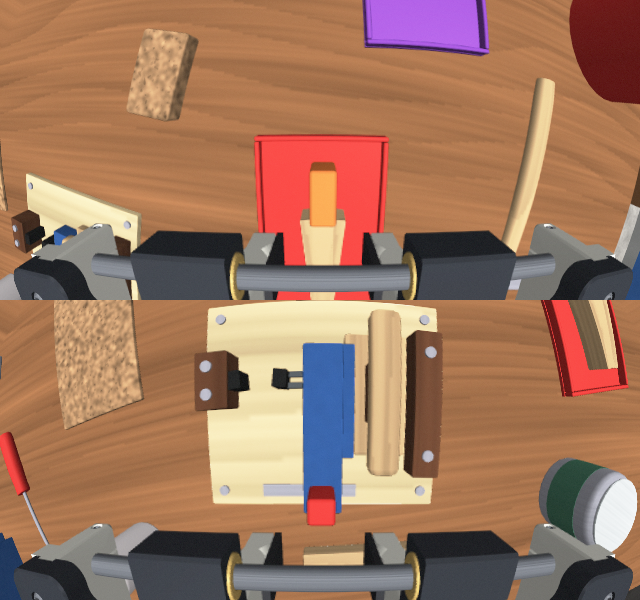

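The wedge lies in the red tray (top view: grip at (322,195)). The knob is at (321,505) in the lower view and the cleat is still in the cramp. Now I'll open the jaw.

```bash
python3 - <<'E'
from fit import *
X,Y=ax(YAW); k=np.array([.6945,-.0518,.115])
arm.servo_line(k+[0,0,.02],.2); print(arm.servo_line(k,.06,max_force=10))
claw.command_gripper(.0,15); p=np.array(arm.read_position()); F=np.array(arm.read_contact_force())
print("w",arm.read_width(),p.round(4),"Fy",F@Y)
t=arm.servo_line(k-Y*.0225,.03,max_force=14); arm.wait(.2); p2=np.array(arm.read_position()); F=np.array(arm.read_contact_force())
print(t,"moved",(p2-p)@Y*1e3,"Fy",F@Y,arm.read_width(),arm.read_clock())
E
```

```text
False
w 0.02151398185190993 [ 0.6945 -0.0522  0.1152] Fy -2.2027431769348715
False moved -22.08017753068717 Fy 3.565955840471967 0.021802034711200496 21.3167
```

```bash
python3 - <<'E'
from fit import *
X,Y=ax(YAW); k=np.array([.6945,-.0518,.115])
p=np.array(arm.read_position()); t=arm.servo_line(k-Y*.0245,.03,max_force=9); p2=np.array(arm.read_position()); print(t,(p2-p)@Y*1e3,np.array(arm.read_contact_force())@Y)
claw.command_gripper(.046,5); p=np.array(arm.read_position()); arm.servo_line(p+[0,0,.085],.2)
d=shot("wrist","bar"); P=bydepth(d,np.ones((400,640),bool)).reshape(400,640,3)
rel=P-[.615,-.0232,0]; cx,cy=rel@X,rel@Y
m=(P[...,2]>.071)&(P[...,2]<.081)&(abs(cx)<.075)&(cy>.005)&(cy<.058); m[230:]=0
for b in blobs(m,200): print("bar",b.sum(),rect(onplane(d,np.c_[np.nonzero(b)[::-1]],.076)))
# knob now
m=red(d)&(P[...,2]>.077)&(P[...,2]<.09)
for b in blobs(m,200): print("knob",rect(onplane(d,np.c_[np.nonzero(b)[::-1]],.082)))
print(arm.read_position(),arm.read_clock())
E
```

```text
False -0.22587251501799277 11.608979525782015
bar 4822 (array([611.5,   6.3]), 125.7, 23.8, -7.63)
knob (array([691.2, -73.1]), 21.5, 21.1, -7.6)
[ 0.6907958  -0.07621633  0.19961176] 22.8417
```

```bash
python3 - <<'E'
from fit import *
X,Y=ax(YAW); c=np.array([.6118,.0058,0])
claw.command_gripper(.05,5); arm.servo_line(c+[0,0,.15],.3,ori=R(YAW)); print(arm.servo_line(c+[0,0,.117],.06,max_force=10))
claw.command_gripper(0,6); arm.wait(.1); claw.command_gripper(0,40); print("w",arm.read_width(),np.round(arm.read_position(),4),np.round(arm.read_contact_force(),1))
print(arm.servo_line(c+[0,0,.16],.06,max_force=25),np.round(arm.read_contact_force(),1)); arm.servo_line(c+[0,0,.225],.2)
arm.reach((.484,-.296,.20),R(2.2)); d=shot("wrist","pad"); np.savez("pad.npz",**d)
print("w",arm.read_width(),np.round(arm.read_position(),4),np.round(arm.read_contact_force(),1),arm.read_clock())
E
```

```text
False
w 0.023622359479560772 [0.612  0.006  0.1172] [-0.2  2.7  2.5]
False [-0.1  0.1 -2.9]
w 0.02381060810187348 [ 0.4847 -0.2953  0.1999] [-0.5  0.5 -2. ] 27.9583
```

View pics/pad.png

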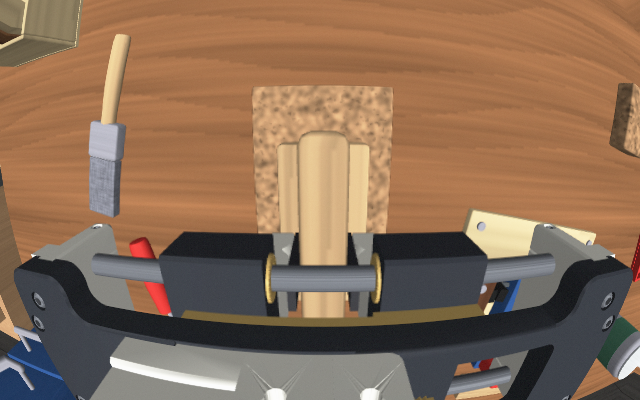

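The cleat hangs level in the grip over the pad, whose near corners are at (253,87) and (392,87).

```bash
python3 - <<'E'
from fit import *
d=dict(np.load("pad.npz")); d["fish"]=True
q=onplane(d,[(253,87),(392,87)],.008); e=q[1]-q[0]; yaw=np.degrees(np.arctan2(-e[0],e[1])); X,Y=ax(yaw)
C=q.mean(0)+X*.095; C[2]=0; print(np.linalg.norm(e),yaw,C)
assert abs(np.linalg.norm(e)-.13)<.01 and np.linalg.norm(C[:2]-[.484,-.296])<.02
arm.servo_line(C+[0,0,.125],.15,ori=R(yaw))
t=arm.servo_line(C+[0,0,.110],.03,max_force=6); print(t,np.round(arm.read_position(),4),np.round(arm.read_contact_force(),1))
claw.command_gripper(.046,5); arm.wait(.1); p=np.array(arm.read_position())
arm.servo_line(p+[0,0,.03],.08); arm.servo_line(p+[0,0,.10],.25)
d=shot("wrist"); P=bydepth(d,np.ones((400,640),bool)).reshape(400,640,3)
m=(P[...,2]>.067)&(P[...,2]<.077)&(np.linalg.norm(P[...,:2]-C[:2],axis=2)<.09); m[235:]=0
for b in blobs(m,200): print("bar",b.sum(),rect(onplane(d,np.c_[np.nonzero(b)[::-1]],.072)))
Xc,Yc=ax(YAW); arm.reach([.692,-.0745,.20],R(YAW)); print(arm.read_clock())
E
```

```text
0.12709424239730274 2.1690206502433633 [ 0.48108405 -0.29477973  0.        ]
True [ 0.4814 -0.2949  0.113 ] [-0.   0.4  4.4]
bar 3114 (array([ 460.2, -294.5]), 87.4, 23.1, 2.67)
31.9583
```

Contact at z 0.113 matches the pad height, and the bar is upright. Now I'll close the jaw.

```bash
python3 - <<'E'
from fit import *
X,Y=ax(YAW); k=np.array([.6945,-.0518,.115])
k2=k-Y*.0224; arm.servo_line(k2+[0,0,.02],.2); print(arm.servo_line(k2,.06,max_force=10))
claw.command_gripper(.0,15); p=np.array(arm.read_position()); print("w",arm.read_width(),p.round(4))
t=arm.servo_line(k+Y*.003,.03,max_force=14); arm.wait(.2); p2=np.array(arm.read_position()); print(t,"moved",(p2-p)@Y*1e3,p2.round(4),np.array(arm.read_contact_force())@Y)
p=np.array(arm.read_position()); arm.servo_line(k,.03)   # relax without pulling it back
print("relaxed",np.round(arm.read_position(),4),np.array(arm.read_contact_force())@Y,arm.read_clock())
E
```

```text
False
w 0.022145692454790353 [ 0.6917 -0.074   0.1152]
True moved 21.98529777069951 [ 0.6946 -0.0522  0.1152] 2.492468904136811
relaxed [ 0.6946 -0.0521  0.1152] -3.498778624247359 34.6167
```

```bash
python3 - <<'E'
from fit import *
claw.command_gripper(.046,5); p=np.array(arm.read_position()); arm.servo_line(p+[0,0,.05],.1); arm.servo_line(p+[0,0,.1],.2)
d=shot("wrist")
P=bydepth(d,np.ones((400,640),bool)).reshape(400,640,3)
for b in blobs(red(d)&(P[...,2]>.077)&(P[...,2]<.09),200): print("knob",rect(onplane(d,np.c_[np.nonzero(b)[::-1]],.082)))
arm.reach([.50,.08,.30],R(0)); arm.wait(.3)
a=shot("scene"); b=shot("side")
A=cv2.resize(a["image"][110:320,130:500],(740,420)); B=cv2.resize(b["image"][70:350,180:500],None,fx=1.6,fy=1.6)
cv2.imwrite("pics/fin_scene.png",A[:,:,::-1]); cv2.imwrite("pics/fin_side.png",B[:,:,::-1])
for n,q in (("scene",a),("side",b)):
    P=bydepth(q,np.ones((400,640),bool)).reshape(400,640,3)
    for nm,(x,y) in dict(sander=(.368,.113),glue=(.737,-.268),offcut=(.785,-.025),varnish=(.74,.25),cleat=(.481,-.295)).items():
        t=(P[...,2]>.018)&(P[...,2]<.2)&(np.linalg.norm(P[...,:2]-[x,y],axis=2)<.1)
        for m in blobs(t,60): print(n,nm,rect(P[m]),P[m][:,2].max().round(3))
print(arm.read_clock())
E
```

```text
knob (array([694.3, -51. ]), 21.0, 20.9, -7.5)
scene sander (array([372.1, 113.1]), 92.8, 55.1, -9.13) 0.038
scene glue (array([ 744. , -264.1]), 55.1, 49.2, -41.08) 0.153
scene offcut (array([700.6, -49. ]), 34.3, 32.7, 80.59) 0.085
scene offcut (array([787.4, -20.1]), 121.4, 40.2, 85.4) 0.03
scene varnish (array([746., 252.]), 88.7, 85.4, 79.65) 0.106
scene cleat (array([ 487.1, -284.6]), 133.2, 56.9, -7.95) 0.079
side sander (array([363.4, 111.8]), 89.6, 62.8, -9.04) 0.039
side glue (array([ 727.6, -275.3]), 53.8, 42.2, -38.48) 0.155
side offcut (array([747.4, -19.3]), 123.2, 112.4, 85.73) 0.087
side varnish (array([734.4, 241.8]), 88.4, 79.4, -0.53) 0.105
side cleat (array([ 477.8, -303.4]), 129.1, 55.2, -7.39) 0.077
37.75
```

View pics/fin_scene.png

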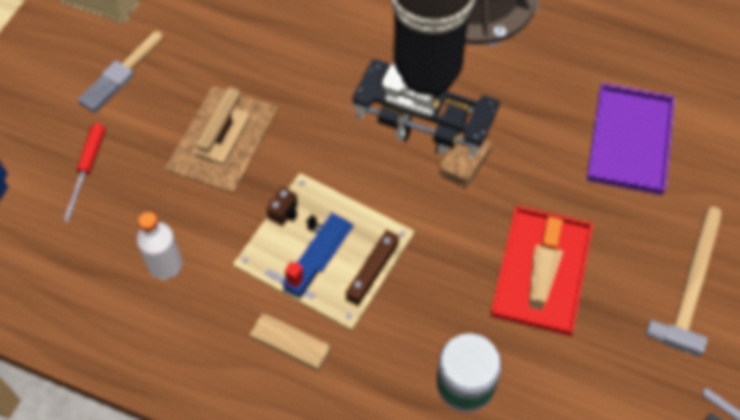

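View pics/fin_side.png

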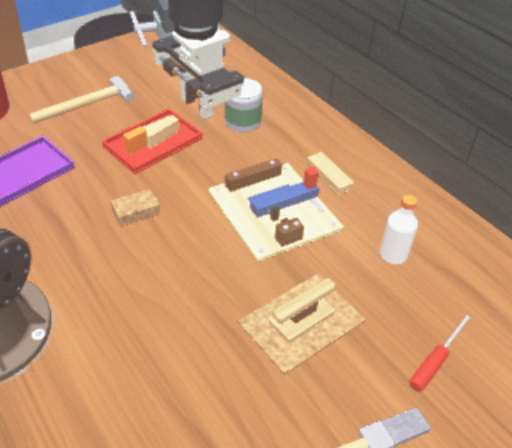

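The wedge is in the red tray, with its grip at (553,232) in the scene crop. The cleat stands upright on the pad at (222,125), the jaw is closed, and the other things haven't moved. I'll hand in.

```bash
python3 -c "
from plant import arm
print(arm.read_contact_force(), arm.read_clock()); arm.sign_off()"
```

```text
[-0.4743173  -0.94226694 -1.25942415] 37.75
the job is handed in; nothing more can be done
```

The job is done and handed in at 37.75 s of the 72 s allowed.

**What I did**
- **Wedge:** I gripped it by the orange grip and rocked it left, right, left (about 7° and 9–11 mm each way) while it was still tight. I then gave it one more right swing, drew it straight out about 65 mm and laid it in the red tray.
- **Jaw and cleat:** I slid the jaw open 22 mm to its stop by the red knob and set the cleat upright on the cork pad. I then closed the jaw against its other stop.

**Last checks**
- **Set-downs:** contact came at the expected height for both, with the tool at z 0.090 for the tray and 0.113 for the pad. I released only after contact.
- **Jaw:** the knob is back where it was when closed, with the tool at y −0.0522 before and after. The camera gives (694.3, −51.0) mm after and (694.4, −50.8) mm before.
- **Final pictures:** the wedge is in the red tray and the cleat stands upright on the pad. The sander, glue, varnish and offcut were re-measured within about 2 mm in the same camera, except the varnish in the side view. That one reads about 7 mm off, but it was partly hidden there by the arm and agrees within 1 mm in the scene view. The driver, mallet and brush I checked only by eye.

**Disagreements**
- While the wedge was tight, the tool moved about 2–5 mm less along the pull than commanded, so the first swings drew the wedge about 1–4 mm each instead of 4 mm.
- The two fixed cameras differ by up to about 15 mm on things seen partly from the side. I placed the wedge and the cleat from close wrist-camera views instead.

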